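# Third hand at the flow-cell jig

### The job

Pick up the flow cell with the square flange and set it down in the guide channel of the assembly jig, flange towards the sprung gasket plate. Then push it squarely against the gasket so that the plate's pointer stands between the two marks on the rear bracket, never running the plate back to its end stop, and hold it there steadily for a couple of seconds while a colleague gets the screws in: finish still holding it pressed like that, flat on the bed. Leave the spare cell and the other things on the bench where they are.

Things in the scene. Friction and masses are not known exactly. Their poses are not given: they have to be found in the camera images.
- jig: aluminium assembly jig, fixed to the bench, base plate 246 x 110 x 12 mm. Origin on the bench plane, 3 mm from the base plate's middle; x axis along the guide channel in the pushing direction, towards the gasket plate; z up. The rear bracket at its +x end, x = 76 to 124 mm, 104 mm wide, is 70 mm high; two black cross lines on its top (the marks) are at x = 93 and 105 mm
- bed (a point): point on the bed (top of the base plate, 12 mm above the bench) on the channel's middle line, at jig x = -40 mm; axes as the jig's. The channel runs from jig x = -120 to +20 mm between two dark guide rails, inner faces 62 mm apart, rails 10 mm wide and 10 mm high above the bed; it is open above and at the end away from the plate
- plate_face (a point): centre of the gasket face of the sprung plate, 41 mm above the bench; the rubber face is 60 mm wide and 46 mm high (z = 18 to 64 mm) and looks along the jig's -x, back down the channel; it is at jig x = 30 mm when the plate is not pushed, and moves with the plate
- plate (a joint): travel of the sprung gasket plate in m along the jig's +x, 0 when not pushed, 0.030 at its hard end stop. The pointer is at the first mark at 0.008, at the second at 0.020. The spring pushes back with 4 N at 0 plus 0.5 N per mm (8 N at the first mark, 14 N at the second)
- pointer_tip (a point): tip of the flat dark pointer bar on top of the plate, 55 mm behind the gasket face, which slides 3 mm above the rear bracket's top
- cell_mid (a point): the flow cell, black plastic, 0.2 to 0.4 kg, upright on the bench: body 52 mm long (x), 40 wide (y), 50 high, with a flange 8 mm thick, 56 wide, 52 high at its +x end; two steel ports (9 mm across and high) on top. This point is amid the body, 26 mm above the underside; the flange's outer face is 34 mm ahead (+x), the back end 26 mm behind. z up. Its sides can be gripped across y
- cell_face (a point): centre of the flange's mating face (the outer face, which goes against the gasket), 26 mm above the underside, axes as for the cell
- spare_mid (a point): centre of a spare cell body, also black, but without a flange, 40 x 40 x 50 mm with the same two ports, standing on the bench; to be left alone. It may stand on either the nearer or the farther of the two places
- beaker_mid (a point): middle of a yellow plastic beaker, 72 mm across, 95 mm high; to be left alone
- bottle_mid (a point): middle of a white plastic bottle, 60 mm across, 130 mm high; to be left alone
- driver: screwdriver with a black handle, 170 mm long, lying on the bench; to be left alone
Things that resemble listed ones, but are neither listed nor needed, are in the scene too. Leave any blue look-alike of the part that bears cell_mid alone.

How it is judged:
On the way, in this order (a step that is already met when the one before it is completed fails the run):
1. the flow cell sits in the guide channel, along it (x of cell_face in the frame of jig above -0.08 m and z of cell_face in the frame of jig below 0.043 m and y of cell_face in the frame of jig between -0.007 and 0.007 m and angle between the x axis of cell_mid and the x axis of jig, either way round below 0.14 rad), for 0.1 s.
2. the cell is pressed against the gasket with the pointer between the marks, steadily for 1.5 s (value of joint plate between 0.0075 and 0.0205 m and contact force between cell and plate between 5 and 18 N and distance between cell_face and plate_face below 0.009 m), for 1.5 s.
At the end, for the whole second after the job is handed in: The cell is on the bed in the channel (height within 5 mm, heading within 8 degrees, upright within 6 degrees), flange on the gasket (centres within 9 mm), pressed by the fingers with 5 to 18 N, plate travel 7.5 to 20.5 mm and at rest, all through the last second (all of step 2 and velocity of joint plate between -0.01 and 0.01 m/s and contact force between the fingers and cell above 2 N and contact force between each of the arm, the fingers and plate below 0.5 N and z of cell_face in the frame of jig between 0.034 and 0.043 m and z of cell_mid in the frame of jig below 0.043 m and angle between the x axis of cell_mid and the x axis of jig, either way round below 0.14 rad and angle between cell_mid's own z axis and vertical below 0.1 rad); the arm keeps its last pose, push and grip.
It fails at once if the gasket plate is run back to its end stop (value of joint plate above 0.028 m).
It fails at once if the spare cell, beaker, bottle or screwdriver is disturbed (distance of any of spare_mid, beaker_mid, bottle_mid from where it was at the start of the episode above 0.02 m or distance of driver from where it was at the start of the episode above 0.03 m).
It also fails if it takes over 45 s, if anything falls off the work surface, if the arm or the gripper's body presses on something with over 40 N, if the wrist force passes 120 N, or if a joint passes its speed limit or range.

### The arm

A 6-joint arm with a two-finger parallel gripper is mounted at the origin on the work surface. World frame = base frame: x ahead of the robot, y to its left, z up, the work surface at z = 0. Lengths are in m, angles in rad, forces in N, time in s.
With the tool pointing down it reaches from about 0.35 to 0.975 m from the base axis. Payload 7.1 kg.
Tool frame: the origin (TCP) lies midway between the tips of the shut fingers; the grasp point (between the pads) lies 19 mm behind it; z points along the fingers, x is the direction in which the jaws open and shut, and the axes are right-handed (so a half turn about z gives the same grasp; the last joint's range is limited). The gripper opens to 88 mm and grips with 3 to 60 N. Pads are 20 mm wide; open, the fingers measure 115 mm over their backs; the gripper's body (75 mm by 178 mm) begins 61 mm behind the grasp point.
Start: joints at [1.28, 0.423, 1.63, -0, 1.089, -0.019], TCP at [0.168, 0.602, 0.223] pointing down, gripper open.
Joint ranges: [-3, 3], [-0.9, 2.11], [0.09, 2.58], [-1.31, 4.45], [0.11, 2.69], [-2.54, 2.54]. Speed limits (rad/s): [2.39, 2.39, 3.01, 3.14, 3.14, 3.14].

### API

Orientations are given as a unit quaternion [w, x, y, z].
In Python, from station import move_pose, movel, movej, command_gripper, wait, inverse_kinematics, read_camera, camera_info, MotionError, job_done, get_time, get_joint_pos, get_qvel, get_effort, get_tcp_pos, get_ee_rot, get_ft_force, get_ft_torque, get_grip_width gives the robot as it stands. Calls block until the motion is done:
- move_pose(position, orientation): joint-space move of the TCP to a pose.
- movel(position, frame=None, v=0.15, until_force=None): straight line of the TCP; frame=None keeps the orientation; v is the mean speed in m/s. With until_force (N) it stops when the force on the tool has changed by that much, and returns True; else False.
- movej(angles): joint-space move.
- command_gripper(opening): opening from 0.0 (shut) to 1.0 (fully open); the grip force is fixed at half the most; returns when the fingers have stopped.
- wait(seconds).
- inverse_kinematics(position, orientation): joint angles nearest the present ones, or None.
- read_camera(name): name is "scene" or "side" or "wrist"; returns the picture (384x512x3 uint8, red, green, blue); there is no depth.
- camera_info(name): a dict with "intrinsics" (3x3 intrinsics, pixels), "T" (4x4, takes a point from camera to world coordinates); the wrist camera has in their place "tool_from_camera" (4x4, takes a point from camera to tool coordinates, whose origin is the TCP and whose axes are the tool frame's). Camera axes: x right, y up, looking along -z (the intrinsics and any distortion apply to the point x, -y, -z); pixel columns grow to the right and rows downward; lengths in m; the calibration is good to about 2 mm. A picture is of the moment at which its call begins: read the wrist's pose just before it. camera_info takes no time and is no camera call.
A pose or a line that the arm cannot do raises MotionError and nothing moves.
- job_done(): hands the job in, once; it reports no verdict.
Readings, each from a call of its own:
- get_time(): time.
- get_joint_pos(): joint angles.
- get_qvel(): joint speeds.
- get_effort(): joint torques, N m.
- get_tcp_pos(): TCP position.
- get_ee_rot(): TCP orientation.
- get_ft_force(): force on the tool from outside, world axes, zero at the start.
- get_ft_torque(): the same for the moment, N m.
- get_grip_width(): opening from 0.0 (shut) to 1.0 (fully open).
Only numpy, scipy, OpenCV 4.12 (cv2) and the standard library are available. Lean on these libraries where they do the work, as an engineer would, in place of code of your own. Each camera call takes 0.05 s, during which the arm holds its last target.

## Working session

There is one attempt and no reset: what is moved stays moved. The work goes in short steps, each a Python script; the robot and the scene stay as the last script left them, time stands still between calls to the robot, and variables do not carry over. Pictures are saved under pics/ and viewed, and the job is handed in when it is done.

```bash
ls; mkdir -p pics; python3 - <<'E'
from station import *
import cv2, numpy as np
for n in ["scene","side","wrist"]:
    cv2.imwrite(f"pics/{n}0.png",read_camera(n)[:,:,::-1])
    ci=camera_info(n); print(n,{k:np.round(v,4).tolist() if not isinstance(v,str) else v for k,v in ci.items()})
print(get_time(),get_tcp_pos(),get_ee_rot(),get_ft_force(),get_grip_width())
E
```

```text
pics
scene {'intrinsics': [[386.1694, 0.0, 256.2357], [0.0, 386.1694, 184.7243], [0.0, 0.0, 1.0]], 'T': [[-0.4543, -0.6875, 0.5666, 1.1089], [0.8909, -0.3492, 0.2906, 0.2005], [-0.0019, 0.6367, 0.7711, 0.852], [0.0, 0.0, 0.0, 1.0]]}
side {'intrinsics': [[354.5728, 0.0, 257.6591], [0.0, 354.5728, 189.509], [0.0, 0.0, 1.0]], 'T': [[0.9929, 0.0578, -0.1039, 0.4399], [-0.1184, 0.5601, -0.8199, -0.9833], [0.0108, 0.8264, 0.563, 0.7134], [0.0, 0.0, 0.0, 1.0]]}
wrist {'intrinsics': [[298.9553, 0.0, 260.0059], [0.0, 298.9553, 190.2753], [0.0, 0.0, 1.0]], 'tool_from_camera': [[1.0, 0.0005, 0.0008, -0.0023], [0.0007, -0.9619, -0.2733, -0.0751], [0.0007, 0.2733, -0.9619, -0.1614], [0.0, 0.0, 0.0, 1.0]]}
0.15 [0.16764871 0.60166452 0.22207888] [ 3.36747336e-04  7.96386663e-01  6.04787521e-01 -4.74074077e-04] [-0.23668822  0.17109154 -0.25752767] 0.9974893940013777
```

View pics/scene0.png

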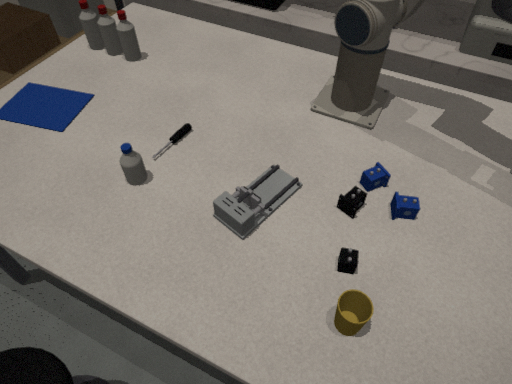

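View pics/side0.png

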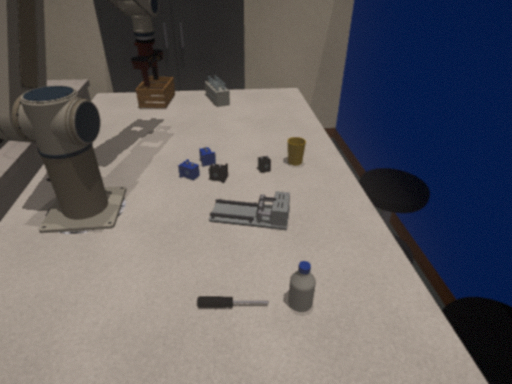

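View pics/wrist0.png

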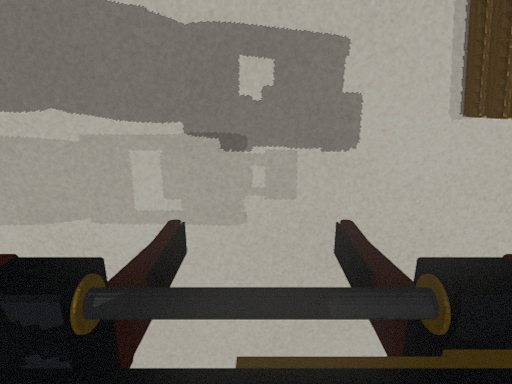

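Scene view: black pieces at (351,201) and (347,260), blue look-alikes at (375,177) and (404,206). The jig's bracket is at (237,210) and the channel runs up-right to (285,180). Next I'll check the candidates in one close crop and make rough fixes.

```bash
cat > h.py <<'E'
from station import *
import cv2, numpy as np
def ray(ci,px,T=None):
    K=ci["intrinsics"]; T=ci["T"] if T is None else T
    d=np.array([(px[0]-K[0][2])/K[0][0],-(px[1]-K[1][2])/K[1][1],-1.])
    T=np.array(T); return T[:3,3],T[:3,:3]@d
def onz(ci,px,z,T=None):
    o,d=ray(ci,px,T); return o+d*(z-o[2])/d[2]
def R(q):
    w,x,y,z=q
    from scipy.spatial.transform import Rotation as Ro
    return Ro.from_quat([x,y,z,w]).as_matrix()
def toolT(p,q):
    T=np.eye(4);T[:3,:3]=R(q);T[:3,3]=p;return T
def snap(name):
    "wrist picture + camera pose"
    p=get_tcp_pos();q=get_ee_rot();im=read_camera("wrist");ci=camera_info("wrist")
    T=toolT(p,q)@np.array(ci["tool_from_camera"])
    cv2.imwrite(f"pics/{name}.png",im[:,:,::-1]);np.save(f"pics/{name}.npy",T);return im,ci,T
def down(yaw):
    "tool down, tool x axis at yaw in world"
    from scipy.spatial.transform import Rotation as Ro
    M=np.array([[np.cos(yaw),np.sin(yaw),0],[np.sin(yaw),-np.cos(yaw),0],[0,0,-1]])
    x,y,z,w=Ro.from_matrix(M).as_quat();return [w,x,y,z]
E
python3 - <<'E'
from h import *
im=cv2.imread("pics/scene0.png")
a=cv2.resize(im[165:275,325:425],None,fx=5,fy=5,interpolation=cv2.INTER_CUBIC)
cv2.imwrite("pics/crop1.png",a)
a=cv2.resize(im[155:240,205:310],None,fx=7,fy=7,interpolation=cv2.INTER_CUBIC)
cv2.imwrite("pics/crop2.png",a)
ci=camera_info("scene"); cs=camera_info("side")
for n,p,z in [("blackA",(351,201),.026),("blackB",(347,260),.025),("blue1",(375,177),.026),("blue2",(404,206),.026),("bottle",(133,165),.06),("beaker",(352,312),.047),("bracket",(235,210),.07),("chan end",(285,180),.012),("driver",(180,133),.01)]:
    print(n,onz(ci,p,z).round(3))
for n,p,z in [("blackA",(219,172),.026),("blackB",(264,164),.025),("bracket",(282,200),.07)]: print(n,onz(cs,p,z).round(3))
E
```

```text
blackA [0.437 0.141 0.026]
blackB [0.611 0.188 0.025]
blue1 [0.325 0.175 0.026]
blue2 [0.39  0.272 0.026]
bottle [ 0.619 -0.436  0.06 ]
beaker [0.738 0.238 0.047]
bracket [ 0.631 -0.104  0.07 ]
chan end [ 0.439 -0.051  0.012]
driver [ 0.41 -0.43  0.01]
blackA [0.438 0.147 0.026]
blackB [0.612 0.19  0.025]
bracket [ 0.627 -0.111  0.07 ]
```

View pics/crop1.png

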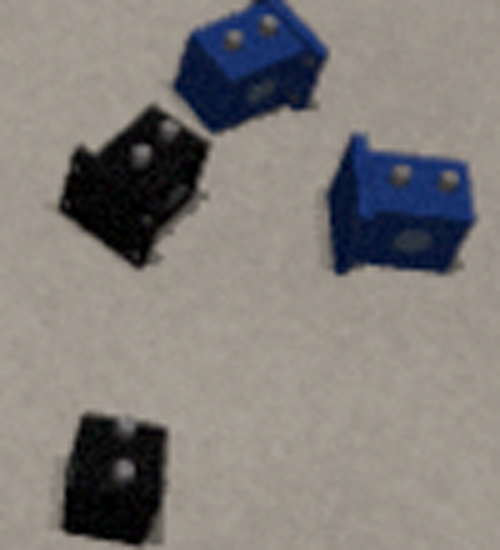

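View pics/crop2.png

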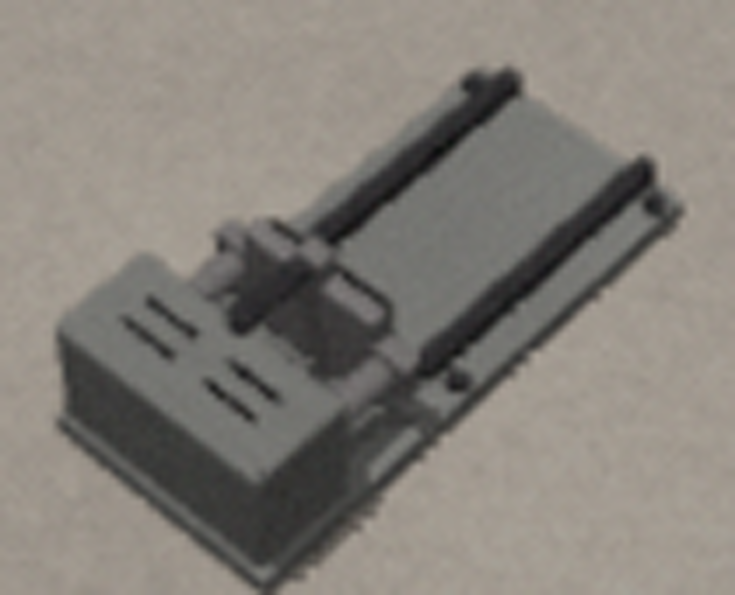

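The crop settles it. The piece at scene (351,201) is black with a flange on its lower-left side, so it is the flow cell. (347,260) has no flange and is the spare, standing on the farther place. The blue ones are decoys. In both scene and side views the cell comes out at about (0.437,0.144). Next are wrist views above the cell and above the jig.

```bash
python3 - <<'E'
from h import *
q=down(np.radians(70))
move_pose([0.43,0.145,0.24],q); wait(.2); snap("wc1"); print(get_tcp_pos(),get_time(),get_joint_pos().round(2))
q=down(np.radians(75))
move_pose([0.50,-0.07,0.26],q); wait(.2); snap("wj1"); print(get_tcp_pos(),get_time(),get_joint_pos().round(2), get_ft_force())
E
```

```text
[0.4299575  0.14548286 0.23994089] 2.3083 [ 0.3   0.14  1.98  0.    1.02 -0.92]
[ 0.49989879 -0.06884204  0.25997317] 3.4667 [-0.16  0.2   1.86  0.    1.09 -1.47] [-0.20199358 -0.26831524  0.06246486]
```

View pics/wc1.png

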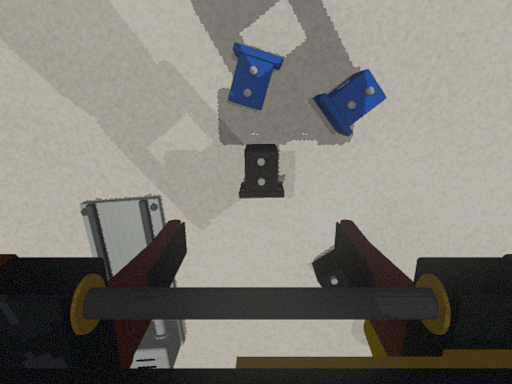

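View pics/wj1.png

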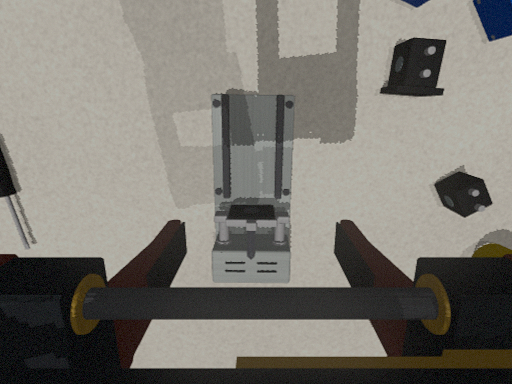

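wc1: the cell is at (261,172) with ports at (261,161) and (261,181), and the flange at the bottom at row about 192, nearly aligned with the tool. wj1: the jig has rails at columns 226 and 280, rows 95–197, a plate face at about row 205, a pointer at (251,250) and marks at rows 262 and 271. Now precise positions.

```bash
python3 - <<'E'
from h import *
a=cv2.imread("pics/wc1.png")[135:205,225:300]; cv2.imwrite("pics/cc.png",cv2.resize(a,None,fx=8,fy=8,interpolation=cv2.INTER_CUBIC))
a=cv2.imread("pics/wj1.png")[85:295,195:310]; cv2.imwrite("pics/cj.png",cv2.resize(a,None,fx=2.85*2,fy=2.85,interpolation=cv2.INTER_CUBIC))
ci=camera_info("wrist")
im=cv2.imread("pics/wc1.png"); T=np.load("pics/wc1.npy")
g=cv2.cvtColor(im,cv2.COLOR_BGR2GRAY)
sub=g[140:200,235:290]
m=(sub<55).astype(np.uint8)
m=cv2.morphologyEx(m,cv2.MORPH_CLOSE,np.ones((9,9)))
c=max(cv2.findContours(m,0,2)[0],key=cv2.contourArea)
print("cell bbox",cv2.boundingRect(c),cv2.minAreaRect(c))
ports=((sub>75)&(cv2.erode(m,np.ones((3,3)))>0)).astype(np.uint8)
n,l,s,ce=cv2.connectedComponentsWithStats(ports)
for i in range(1,n):
    p=ce[i]+[235,140]; print(s[i,4],p.round(1),onz(ci,p,.059,T).round(4))
E
```

```text
cell bbox (0, 0, 49, 60) ((24.0, 29.5), (59.0, 48.0), 90.0)
84 [263.  141.5] [0.397  0.1583 0.059 ]
52 [260.6 161.4] [0.4176 0.148  0.059 ]
45 [261.1 181.4] [0.4403 0.1403 0.059 ]
117 [262.8 198.1] [0.4603 0.1352 0.059 ]
```

View pics/cc.png

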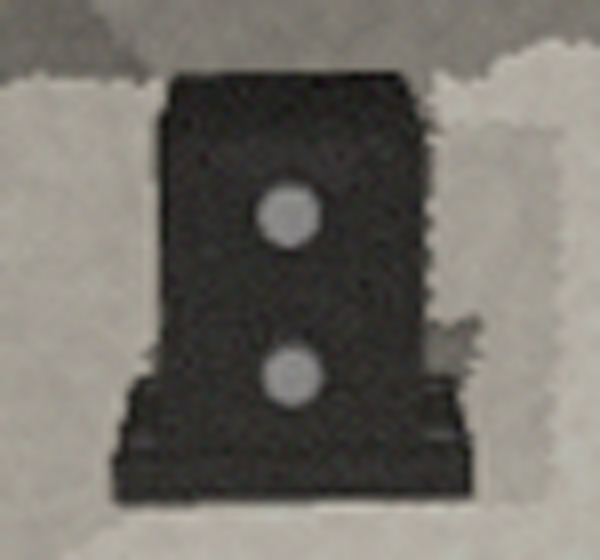

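View pics/cj.png

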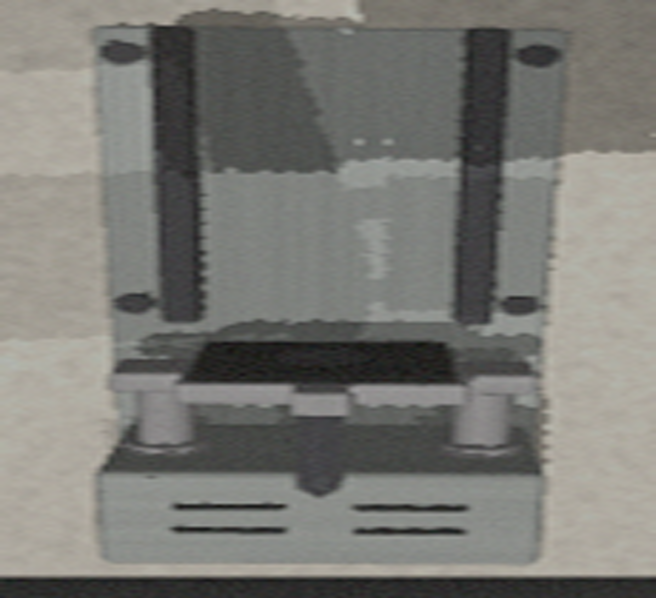

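```bash
python3 - <<'E'
from h import *
ci=camera_info("wrist")
T=np.load("pics/wc1.npy")
f=lambda X,Y:((X+.5)/8-.5+225,(Y+.5)/8-.5+135)
L=onz(ci,f(112,455),.052,T);Rr=onz(ci,f(472,452),.052,T)
print("flange",L.round(4),Rr.round(4),np.linalg.norm(L-Rr), np.degrees(np.arctan2(*(Rr-L)[[1,0]]))-90)
bl=onz(ci,f(168,75),.05,T); br=onz(ci,f(410,75),.05,T); print("back top",bl.round(4),br.round(4),np.linalg.norm(bl-br))
print("len",np.linalg.norm((L+Rr-bl-br)/2))
T=np.load("pics/wj1.npy"); im=cv2.imread("pics/wj1.png"); g=cv2.cvtColor(im,cv2.COLOR_BGR2GRAY).astype(float)
# rails outer/inner edges by gradient per row
gb=cv2.GaussianBlur(g,(1,5),0)
lo=[];ro=[]
for r in range(100,194):
    row=gb[r]; d=np.diff(row)
    def peak(a,b,s):
        k=a+np.argmax(s*d[a:b]); y=s*d[k-1:k+2]; o=.5*(y[0]-y[2])/(y[0]-2*y[1]+y[2]+1e-9); return k+.5+np.clip(o,-.7,.7)
    lo.append((peak(216,228,-1),r)); ro.append((peak(279,289,1),r))
def fit(pts,z):
    P=np.array([onz(ci,p,z,T)[:2] for p in pts]); 
    vx,vy,x,y=cv2.fitLine(P.astype(np.float32),cv2.DIST_HUBER,0,.0005,.0001).ravel()
    res=np.abs((P[:,0]-x)*vy-(P[:,1]-y)*vx); 
    if vx<0:vx,vy=-vx,-vy
    return np.array([x,y]),np.array([vx,vy]),np.median(res)
a=fit(lo,.022);b=fit(ro,.022)
print("rails",a,b,np.degrees(np.arctan2(a[1][1],a[1][0])),np.degrees(np.arctan2(b[1][1],b[1][0])))
u=a[1]+b[1];u/=np.linalg.norm(u);n=np.array([-u[1],u[0]])
print("outer gap",(b[0]-a[0])@n,"yaw",np.degrees(np.arctan2(u[1],u[0])))
mid=(a[0]+b[0])/2; # on mid-line
h=lambda X,Y:((X+.5)/5.7-.5+195,(Y+.5)/2.85-.5+85)
loc=lambda p:(round(float((p[:2]-mid)@u),4),round(float((p[:2]-mid)@n),4))
for nm,p,z in [("base rear L",(95,30),.012),("base rear R",(567,32),.012),("rail start L",(172,28),.022),("rail start R",(487,30),.022),("bracket front L",(105,470),.07),("bracket front R",(540,472),.07),("bracket back L",(100,562),.07),("bracket back R",(538,560),.07),("mark1 L",(174,506),.07),("mark1 R",(465,508),.07),("mark2 L",(174,529),.07),("mark2 R",(465,531),.07),("tip",(320,495),.0745),("plate face top L",(200,343),.064),("plate face top R",(447,344),.064)]:
    print(nm,loc(onz(ci,h(*p),z,T)))
print(mid,u)
E
```

```text
flange [0.4444 0.1097 0.052 ] [0.4626 0.1613 0.052 ] 0.054715199237894654 -19.470132130287126
back top [0.3937 0.1379 0.05  ] [0.4058 0.1712 0.05  ] 0.03539749426216821
len 0.05706907586993774
rails (array([ 0.47586092, -0.11801453], dtype=float32), array([ 0.9619618 , -0.27318388], dtype=float32), np.float64(0.00015138955120778605)) (array([ 0.47581705, -0.03375664], dtype=float32), array([ 0.9638024, -0.2666177], dtype=float32), np.float64(0.00016786700540461072)) -15.853814 -15.463097
outer gap 0.08111904 yaw -15.658456
base rear L (-0.0659, -0.054)
base rear R (-0.0664, 0.0541)
rail start L (-0.0667, -0.0352)
rail start R (-0.0667, 0.0351)
bracket front L (0.1264, -0.0488)
bracket front R (0.1262, 0.0501)
bracket back L (0.1741, -0.0514)
bracket back R (0.1717, 0.0514)
mark1 L (0.1445, -0.0334)
mark1 R (0.1447, 0.0335)
mark2 L (0.1564, -0.0337)
mark2 R (0.1566, 0.0339)
tip (0.136, 0.0003)
plate face top L (0.0674, -0.0269)
plate face top R (0.0671, 0.0277)
[ 0.475839   -0.07588559] [ 0.96288764 -0.26990235]
```

Height shifts points away from the nadir (row about 105). So crop row 500 is the top front edge of the flange, 452 its rear edge, and crop row 75 the bottom of the back face. I'll redo the cell fix with that.

```bash
python3 - <<'E'
from h import *
ci=camera_info("wrist")
T=np.load("pics/wc1.npy")
f=lambda X,Y:((X+.5)/8-.5+225,(Y+.5)/8-.5+135)
w=lambda X,Y,z:onz(ci,f(X,Y),z,T)[:2]
L=w(114,500,.052);Rr=w(472,497,.052);L2=w(112,455,.052);R2=w(472,452,.052)
bl=w(168,75,0);br=w(410,75,0)
u=np.array([(Rr-L)[1],-(Rr-L)[0]]);u/=np.linalg.norm(u)
F=(L+Rr)/2;B=(bl+br)/2;P=np.array([.429,.14415])
print("width",np.linalg.norm(L-Rr),"thick",(F-(L2+R2)/2)@u,"len",(F-B)@u,"backw",np.linalg.norm(bl-br),"yaw",np.degrees(np.arctan2(u[1],u[0])))
print("mid from flange",F-.034*u,"from back",B+.026*u,"ports",P)
E
```

```text
width 0.05470383333568522 thick 0.007155758794913854 len 0.058008383446886094 backw 0.04043512075909538 yaw -19.46380645709799
mid from flange [0.42822063 0.14456238] from back [0.43008372 0.14385713] ports [0.429   0.14415]
```

```bash
python3 - <<'E'
from h import *
q=down(np.radians(71))
move_pose([0.429,0.1442,0.16],q)
movel([0.429,0.1442,0.085],v=0.15)
hit=movel([0.429,0.1442,0.016],v=0.08,until_force=6); print("hit",hit,get_tcp_pos())
command_gripper(0.0); wait(.2)
print("grip mm",get_grip_width()*88,get_tcp_pos(),get_time())
movel([0.429,0.1442,0.13],v=0.12); wait(.3)
print(get_grip_width()*88,get_ft_force(),get_time())
im=read_camera("scene");cv2.imwrite("pics/s1.png",cv2.resize(im[120:280,200:440,::-1],None,fx=3,fy=3))
snap("w1")
E
```

```text
hit False [0.42930792 0.14429731 0.01630085]
grip mm 40.0721658997583 [0.42922736 0.14435167 0.01604234] 7.1
40.148955247485766 [ 0.04373541 -0.58887728 -3.25465694] 8.5
```

View pics/s1.png

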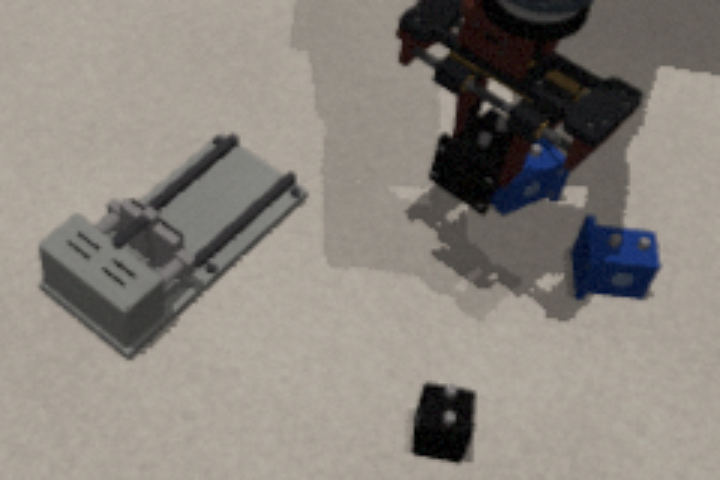

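View pics/w1.png

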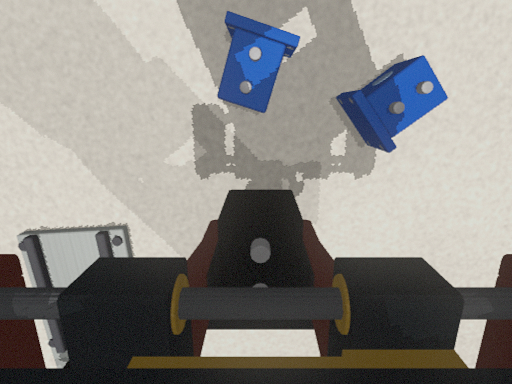

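The cell is held: jaws read 40.1 mm, weight is about 3 N, and it hangs symmetric at w1 (260,250). Nothing else has moved. Now over the channel and down gently.

```bash
cat >> h.py <<'E'
U=np.array([ 0.96288764,-0.26990235]);N=np.array([-U[1],U[0]])
O=np.array([0.475839,-0.07588559])+.0512*U
def J(x,z,y=0): 
    p=O+x*U+y*N; return [p[0],p[1],z]
def loc(p): d=np.array(p[:2])-O; return (round(float(d@U),4),round(float(d@N),4),round(float(p[2]),4))
YJ=np.arctan2(U[1],U[0])+np.pi/2
E
python3 - <<'E'
from h import *
q=down(YJ)
move_pose(J(-.075,.13),q); wait(.2)
print(loc(get_tcp_pos()),get_ft_force())
movel(J(-.075,.045),v=.12); wait(.2); f0=get_ft_force()
h=movel(J(-.075,.0265),v=.03,until_force=5); wait(.2)
print("hit",h,loc(get_tcp_pos()),get_ft_force()-f0,get_grip_width()*88,get_time())
snap("w2")
for n in ("scene","side"):
    im=read_camera(n)
    c=im[140:250,200:320] if n=="scene" else im[150:260,190:320]
    cv2.imwrite(f"pics/{n}2.png",cv2.resize(c[:,:,::-1],None,fx=5,fy=5,interpolation=cv2.INTER_CUBIC))
E
```

```text
(-0.0753, 0.0012, 0.13) [-0.24273514  0.54402328 -2.69287565]
hit True (-0.0752, -0.0, 0.0278) [ 0.40115028 -0.99996618  7.18172456] 39.790252008331414 11.4833
```

View pics/scene2.png

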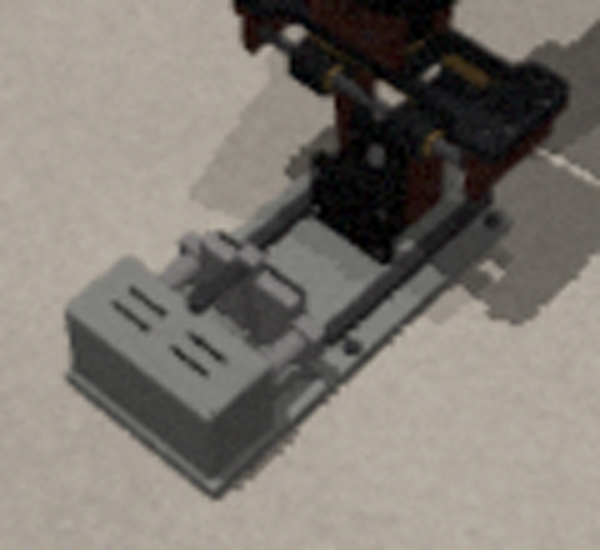

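View pics/side2.png

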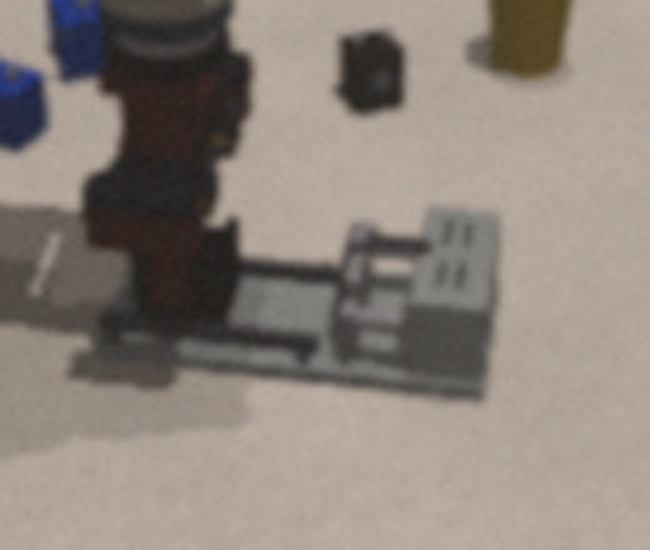

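View pics/w2.png

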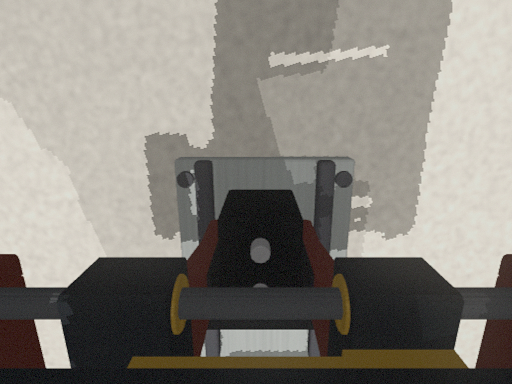

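The contact height of 0.0278 matches the expected 0.028. The cell sits between the rails, with the flange facing the plate at scene crop (350,210). Now I'll advance and feel for the gasket.

```bash
python3 - <<'E'
from h import *
z=get_tcp_pos()[2]
def show(s):
    f=get_ft_force(); print(s,loc(get_tcp_pos()),"Fx %.1f Fy %.1f Fz %.1f"%(f[:2]@U,f[:2]@N,f[2]),round(get_grip_width()*88,1),round(get_time(),2))
show("start")
h=movel(J(-.02,z),v=.06,until_force=8); show(f"adv {h}")
wait(.1);show("")
h=movel(J(.004,z),v=.015,until_force=3.5); show(f"contact {h}"); wait(.2);show("")
E
```

```text
start (-0.0752, -0.0, 0.0278) Fx 1.8 Fy 0.3 Fz 2.9 40.0 11.63
adv True (-0.0752, -0.0, 0.0279) Fx -1.0 Fy 0.2 Fz 4.7 40.0 11.86
 (-0.0752, -0.0, 0.0278) Fx -0.9 Fy -0.1 Fz 5.4 40.5 11.96
contact True (-0.0752, -0.0, 0.0279) Fx -1.0 Fy 0.9 Fz 6.0 40.1 12.52
 (-0.0752, -0.0, 0.0279) Fx -1.8 Fy -0.4 Fz 4.2 40.2 12.72
```

The preload on the bed and its friction trip the force stop. I'll ease up 0.6 mm and travel the free stretch without the stop.

```bash
cat >> h.py <<'E'
def show(s):
    f=np.mean([get_ft_force() for _ in range(4)],0); print(s,loc(get_tcp_pos()),"Fx %.1f Fy %.1f Fz %.1f"%(f[:2]@U,f[:2]@N,f[2]),round(get_grip_width()*88,1),round(get_time(),2))
E
python3 - <<'E'
from h import *
movel(J(-.0752,.0284),v=.02); wait(.2); show("up")
movel(J(-.045,.0284),v=.06); wait(.15); show("adv")
movel(J(-.014,.0284),v=.06); wait(.15); show("adv")
h=movel(J(.004,.0284),v=.02,until_force=5); show(f"contact {h}"); wait(.2);show("")
E
```

```text
up (-0.0754, -0.0, 0.0282) Fx -0.1 Fy 0.2 Fz -3.0 39.9 13.17
adv (-0.0456, -0.0, 0.0283) Fx 0.7 Fy -0.0 Fz -2.2 40.1 13.97
adv (-0.0146, -0.0, 0.0283) Fx -0.1 Fy -0.4 Fz -3.1 39.8 14.78
contact True (-0.0028, -0.0001, 0.0279) Fx -1.7 Fy -0.9 Fz 5.1 40.2 15.43
 (-0.0028, -0.0001, 0.0279) Fx -1.5 Fy 0.4 Fz 4.9 40.3 15.62
```

```bash
python3 - <<'E'
from h import *
for x in (.002,.006,.010):
    movel(J(x,.0283),v=.03); wait(.3); show(x)
snap("w3")
for n in ("scene","side"):
    im=read_camera(n)
    c=im[155:240,205:310] if n=="scene" else im[180:235,230:305]
    cv2.imwrite(f"pics/{n}3.png",cv2.resize(c[:,:,::-1],None,fx=7,fy=7,interpolation=cv2.INTER_CUBIC))
E
```

```text
0.002 (-0.0019, -0.0001, 0.0282) Fx -12.2 Fy 0.6 Fz 13.9 39.8 16.27
0.006 (0.0007, -0.0001, 0.0279) Fx -15.3 Fy 1.3 Fz 16.0 40.0 16.85
0.01 (0.0038, -0.0001, 0.0277) Fx -16.5 Fy 1.9 Fz 16.0 40.1 17.43
```

View pics/scene3.png

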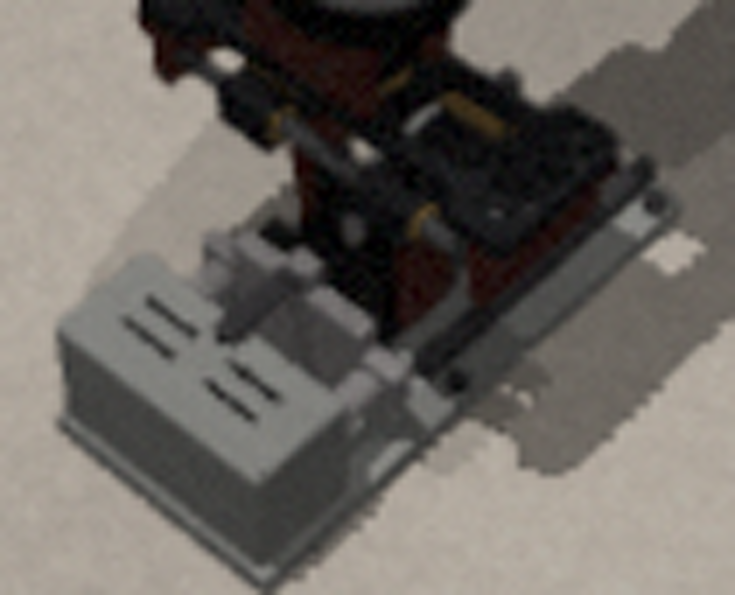

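View pics/side3.png

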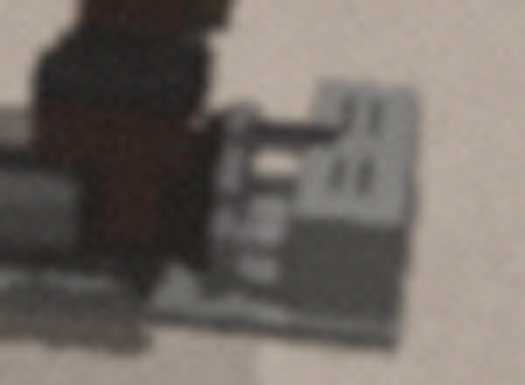

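The plate is moving: the pointer tip is at scene crop (228,335) and has not reached the first mark (line 180–255, 300–415). The arm gives about 6 mm under load, and Fz of 16 N shows I'm leaning on the bed. Friction is adding to Fx. I'll ease the height first, then continue.

```bash
python3 - <<'E'
from h import *
ci=camera_info("scene")
p=lambda X,Y:((X+.5)/7-.5+205,(Y+.5)/7-.5+155)
print("tip",loc(onz(ci,p(226,338),.073)),"marks",[loc(onz(ci,p(*m),.07)) for m in [(172,318),(258,383),(148,337),(231,400)]])
for x,z in ((.010,.0288),(.010,.0293),(.010,.0298)):
    movel(J(x,z),v=.02); wait(.3); show((x,z))
E
```

```text
tip (0.0884, 0.0041, 0.073) marks [(0.0937, -0.0184, 0.07), (0.0934, 0.0249, 0.07), (0.1056, -0.0187, 0.07), (0.1053, 0.023, 0.07)]
(0.01, 0.0288) (0.0039, -0.0001, 0.0277) Fx -14.6 Fy 1.7 Fz 9.4 40.1 18.13
(0.01, 0.0293) (0.0048, -0.0001, 0.0277) Fx -10.8 Fy 2.1 Fz 1.0 39.6 18.68
(0.01, 0.0298) (0.005, -0.0002, 0.0279) Fx -7.9 Fy 1.5 Fz -2.8 40.3 19.23
```

```bash
python3 - <<'E'
from h import *
for x,z in ((.0135,.0300),(.0165,.0302)):
    movel(J(x,z),v=.02); wait(.3); show((x,z))
im=read_camera("scene");cv2.imwrite("pics/scene4.png",cv2.resize(im[170:235,205:285,::-1],None,fx=9,fy=9,interpolation=cv2.INTER_CUBIC))
im=read_camera("side");cv2.imwrite("pics/side4.png",cv2.resize(im[180:235,230:305,::-1],None,fx=9,fy=9,interpolation=cv2.INTER_CUBIC))
E
```

```text
(0.0135, 0.03) (0.008, -0.0002, 0.0279) Fx -8.5 Fy 1.1 Fz -3.4 40.1 19.86
(0.0165, 0.0302) (0.0105, -0.0001, 0.0279) Fx -10.0 Fy 1.1 Fz -3.7 40.0 20.46
```

View pics/scene4.png

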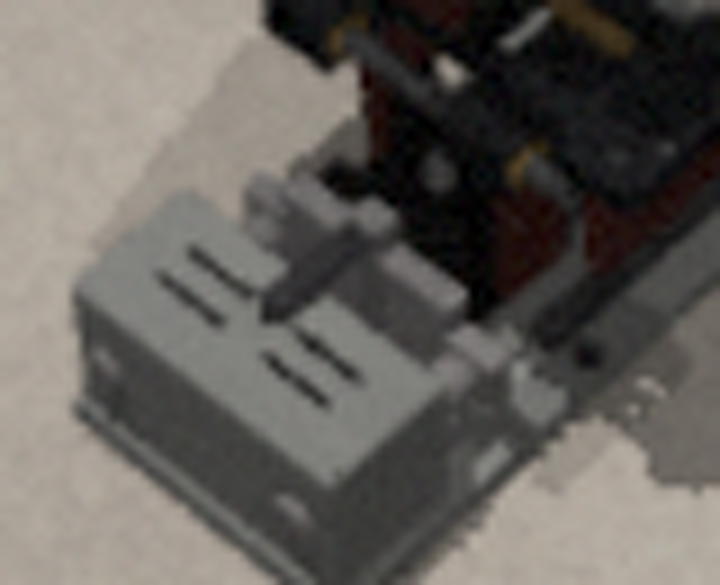

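View pics/side4.png

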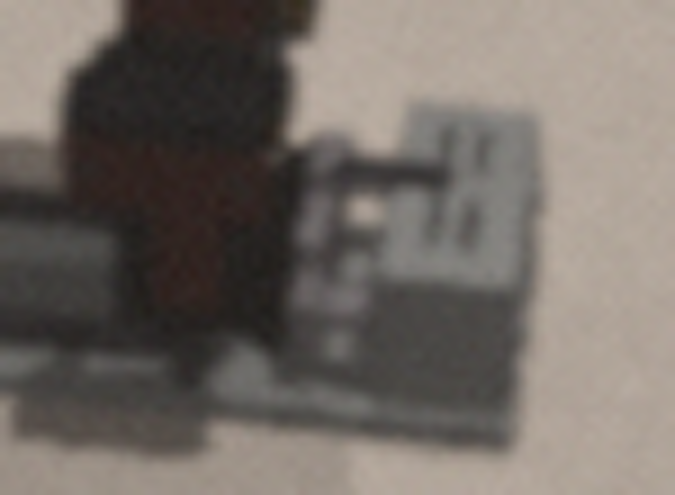

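The tip at scene crop (268,318) has just passed the first mark. Let me put a number on it and go a bit further, with the cell resting lightly on the bed.

```bash
python3 - <<'E'
from h import *
ci=camera_info("scene")
p=lambda X,Y:((X+.5)/9-.5+205,(Y+.5)/9-.5+170)
for z in (.073,.076): print("tip",loc(onz(ci,p(266,320),z)))
print([loc(onz(ci,p(*m),.07)) for m in [(190,248),(360,380),(158,274),(327,406)]])
cs=camera_info("side");p=lambda X,Y:((X+.5)/9-.5+230,(Y+.5)/9-.5+180)
print("side tip",loc(onz(cs,p(446,175),.074)),[loc(onz(cs,p(*m),.07)) for m in [(450,145),(435,225),(484,150),(468,230)]])
for x,z in ((.0195,.0303),(.0195,.0299)):
    movel(J(x,z),v=.02); wait(.3); show((x,z))
im=read_camera("scene");cv2.imwrite("pics/scene5.png",cv2.resize(im[170:235,205:285,::-1],None,fx=9,fy=9,interpolation=cv2.INTER_CUBIC))
im=read_camera("side");cv2.imwrite("pics/side5.png",cv2.resize(im[180:235,230:305,::-1],None,fx=9,fy=9,interpolation=cv2.INTER_CUBIC))
snap("w5")
E
```

```text
tip (0.0981, 0.004, 0.073)
tip (0.0996, 0.0056, 0.076)
[(0.0931, -0.0315, 0.07), (0.0937, 0.0359, 0.07), (0.1058, -0.0316, 0.07), (0.1061, 0.0353, 0.07)]
side tip (0.0946, 0.005, 0.074) [(0.0938, 0.0286, 0.07), (0.0936, -0.0188, 0.07), (0.1058, 0.0276, 0.07), (0.1049, -0.0198, 0.07)]
(0.0195, 0.0303) (0.013, -0.0001, 0.028) Fx -11.8 Fy 1.2 Fz -2.0 39.9 21.16
(0.0195, 0.0299) (0.0134, -0.0001, 0.0279) Fx -11.4 Fy 1.1 Fz -0.0 40.0 21.71
```

View pics/scene5.png

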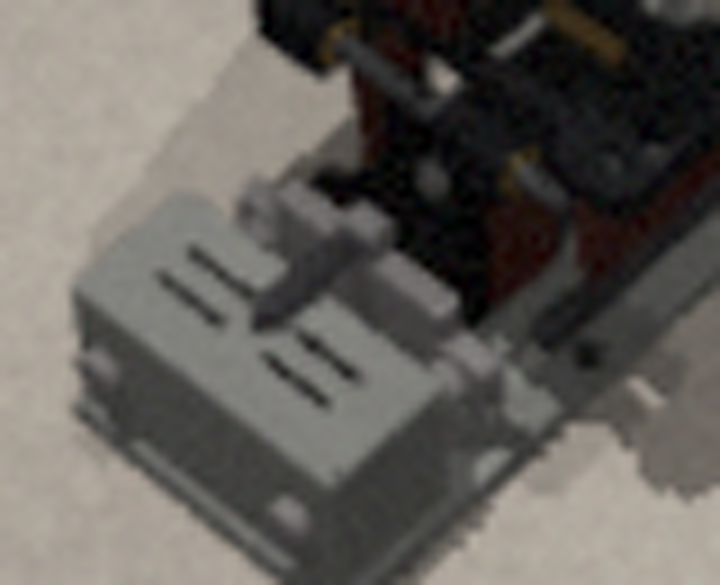

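View pics/side5.png

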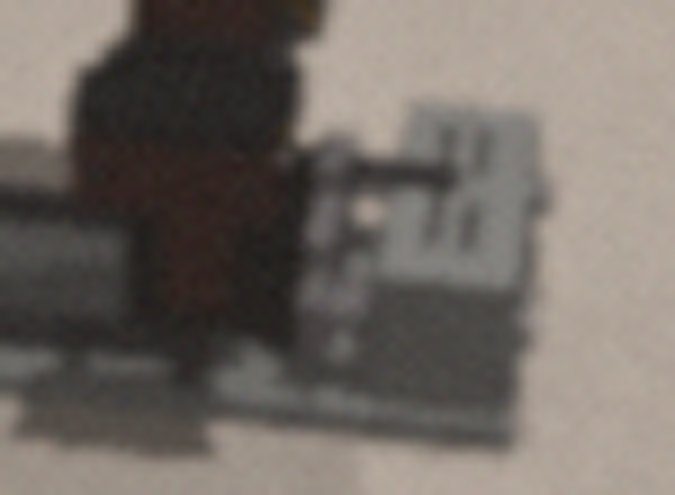

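View pics/w5.png

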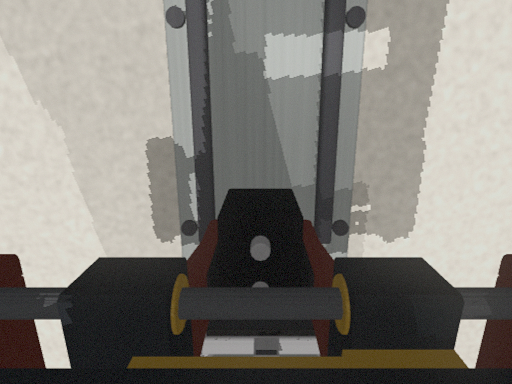

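The pointer tip is now well between the marks: scene crop (260,327), side crop (457,177). The ports are still at w5 (260,248), so the cell hasn't slipped in the grip. Hold, check stillness and tilt, then hand in.

```bash
python3 - <<'E'
from h import *
ci=camera_info("scene");cs=camera_info("side")
p=lambda X,Y,a,b:((X+.5)/9-.5+a,(Y+.5)/9-.5+b)
print("tip scene",loc(onz(ci,p(258,328,205,170),.074)),"side",loc(onz(cs,p(457,177,230,180),.074)))
for _ in range(5): wait(.5); show("hold")
M=R(get_ee_rot()); print("tilt",np.degrees(np.arccos(-M[2,2])),"yaw err",np.degrees(np.arctan2(M[1,0],M[0,0])-YJ),"qvel",np.abs(get_qvel()).max())
E
```

```text
tip scene (0.102, 0.0048, 0.074) side (0.0985, 0.0044, 0.074)
hold (0.0134, -0.0002, 0.0279) Fx -11.1 Fy 0.7 Fz -0.6 40.1 22.36
hold (0.0134, -0.0002, 0.0279) Fx -11.5 Fy 1.8 Fz -0.1 39.9 22.86
hold (0.0134, -0.0002, 0.0279) Fx -11.0 Fy 1.5 Fz -0.4 40.0 23.36
hold (0.0134, -0.0002, 0.0279) Fx -12.4 Fy 1.6 Fz 0.3 39.8 23.86
hold (0.0134, -0.0002, 0.0279) Fx -11.3 Fy 0.3 Fz -0.7 39.9 24.36
tilt 1.0908590710001806 yaw err 0.011272817160096685 qvel 0.0017970522935631642
```

```bash
python3 - <<'E'
from h import *
job_done(); show("end")
E
```

```text
the job is handed in; nothing more can be done
the job is handed in; nothing more can be done
```

The flanged black flow cell is in the jig channel, pressed flange-first against the gasket. The job is handed in with the arm still holding it there; no verdict is reported.

Last checks, over 2.5 s of holding before hand-in:
- **Pointer:** it stands between the marks in both the scene and side views. The travel estimates disagree somewhat: about 13.5 mm from the side view, 17 mm from the scene view and 14.5 mm from the force. All are inside 8–20 mm.
- **Force:** the push was steady at 11–12.4 N, which includes a little bed friction.
- **Cell position:** it rests on the bed with the tool at the same height as first contact (0.0279 m). The tool is tilted 1.1° and its heading is within 0.02° of the channel, as measured. The jaws read 40 mm with no sign of slip.
- **Bystanders:** the arm stayed clear of the spare cell, beaker, bottle, screwdriver and blue look-alikes. I took no final picture to compare their positions.

Two things did not go as planned:
- **Force stop:** friction on the bed set it off too early, so I eased up 0.6 mm and drove the free stretch without it.
- **Bed pressure:** the arm gave about 6 mm under load and leaned on the bed with up to about 16 N. I raised it until the vertical force was near zero before the final push.

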